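Build up a gang-milling cutter set on a stub arbor

TASK

Build up the cutter set on the stub arbor that stands nose up in the blue tightening fixture: first the big gold cutter down against the arbor's shoulder, then the thin black collar, then the smaller steel cutter, and last the tall steel collar, each lying flat on the one below it. Lower each piece all the way down the arbor before you let go, as the cutting edges chip when they drop. Leave the bearing, the setting block, the caliper and the hex key where they lie.

Things in the scene. Friction and masses are not known exactly. Their poses are not given: they have to be found in the camera images.
- arbor: Target, fixed: stub arbor nose up in a blue fixture. Origin: on the bench, on the arbor's axis; z up. Base 105 (x) by 95 (y) by 12 mm; housing 82 mm wide to 46 mm high; flange 46 mm wide to 68 mm; shoulder 38 mm wide, flat top at 74 mm, where the stack starts; spigot 22 mm diameter to 116 mm, tapering to 15 mm at its top, 122 mm. Lever ball 70 mm out along +y, under 45 mm. Stack ends at 130 mm.
- gold_cutter: Loose, first piece: gold-coated toothed milling cutter, a flat ring 63 mm in diameter, 14 mm thick, 0.22 kg, plain round bore 24 mm right through. Origin: centre of its underside; it lies flat, z up; its yaw does not matter and either face may be up.
- black_collar: Loose, second piece: thin black spacing collar, a smooth ring 40 mm in diameter, 10 mm thick, 0.06 kg, plain round bore 24 mm right through. Origin: centre of its underside; it lies flat, z up; its yaw does not matter and either face may be up.
- steel_cutter: Loose, third piece: bright steel toothed milling cutter, a flat ring 50 mm in diameter, 12 mm thick, 0.12 kg, plain round bore 24 mm right through. Origin: centre of its underside; it lies flat, z up; its yaw does not matter and either face may be up.
- steel_collar: Loose, fourth piece: tall bright steel spacing collar, a smooth ring 40 mm in diameter, 20 mm high, 0.13 kg, plain round bore 24 mm right through. Origin: centre of its underside; it lies flat, z up; its yaw does not matter and either face may be up.
- bearing: Loose bystander, not to be moved: sealed ball bearing with red seals, 47 mm in diameter, 14 mm thick, bore 20 mm. Origin: centre of its underside.
- block: Loose bystander, not to be moved: dark steel setting block with six holes, 51 (x) by 76 (y) by 25 mm high. Origin: centre of its underside.
- caliper: Loose bystander, not to be moved: digital caliper lying flat along its x axis, 235 mm long, jaws reaching 52 mm to its -y side at its +x end, 12 mm high. Origin: on the bench under the middle of its beam.
- hex_key: Loose bystander, not to be moved: black L-shaped hex key 8 mm thick, long leg 125 mm along x, short leg 40 mm to +y at its +x end. Origin: on the bench at the middle of the long leg.
- vise: Fixed bystander: green vise 92 (x) by 140 (y) mm, 60 mm high. Origin: on the bench under its middle. It, the arbor and a fixed wooden collet rack (80 by 124 mm, 54 mm high) stand in a row near x = 0.65, about 0.24 m apart, in any order; the loose pieces lie in front (x below 0.52). More equipment beyond x = 0.79 (up to 0.22 m high) and beyond 0.5 m to each side.
There are look-alikes about, which are no part of the job. Leave any purple look-alike of the steel_cutter alone. What is shaped like the steel_collar but orange is not meant.

How it is judged (in metres and radians):
On the way, in this order (a step that is already met when the one before it is completed fails the run):
1. the gold cutter is seated on the arbor's shoulder (z of gold_cutter in the frame of arbor between 0.0715 and 0.0765 m and horizontal distance between gold_cutter and arbor below 0.004 m), for 0.2 s.
2. the black collar is seated on the gold cutter (z of black_collar in the frame of arbor between 0.0855 and 0.0905 m and horizontal distance between black_collar and arbor below 0.004 m), for 0.2 s.
3. the steel cutter is seated on the black collar (z of steel_cutter in the frame of arbor between 0.0955 and 0.1005 m and horizontal distance between steel_cutter and arbor below 0.004 m), for 0.2 s.
4. the steel collar is seated on the steel cutter (z of steel_collar in the frame of arbor between 0.1075 and 0.1125 m and horizontal distance between steel_collar and arbor below 0.004 m), for 0.2 s.
At the end, for the whole second after the job is handed in: From the shoulder up, gold cutter, black collar, steel cutter and steel collar all lie on the arbor, each underside within 2.5 mm of its proper height (74, 88, 98 and 110 mm above the bench), its centre within 4 mm of the arbor's axis, at rest and released (all of step 1 and all of step 2 and all of step 3 and all of step 4 and linear speed of each of gold_cutter, black_collar, steel_cutter, steel_collar below 0.02 m/s); the robot touches nothing.
It fails at once if the bearing, setting block, caliper or hex key is moved more than 20 mm (distance of any of bearing, block, caliper, hex_key from where it was at the start of the episode above 0.02 m).
It fails at once if a piece drops down the arbor (faster than 0.5 m/s while on the spigot) ((horizontal distance between gold_cutter and arbor below 0.006 m and z of gold_cutter in the frame of arbor below 0.12 m and linear speed of gold_cutter above 0.5 m/s) or (horizontal distance between black_collar and arbor below 0.006 m and z of black_collar in the frame of arbor below 0.12 m and linear speed of black_collar above 0.5 m/s) or (horizontal distance between steel_cutter and arbor below 0.006 m and z of steel_cutter in the frame of arbor below 0.12 m and linear speed of steel_cutter above 0.5 m/s) or (horizontal distance between steel_collar and arbor below 0.006 m and z of steel_collar in the frame of arbor below 0.12 m and linear speed of steel_collar above 0.5 m/s)).
It also fails if it takes over 102 s, if anything falls off the work surface, if the arm or the gripper's body presses on something with over 40 N, if the wrist force passes 120 N, or if a joint passes its speed limit or range.

ROBOT

A 6-joint arm with a two-finger parallel gripper is mounted at the origin on the work surface. World frame = base frame: x ahead of the robot, y to its left, z up, the work surface at z = 0. Lengths are in mm, angles in rad, forces in N, time in s.
With the tool pointing down it reaches from about 300 to 875 mm from the base axis. Payload 6.4 kg.
Tool frame: the origin (TCP) lies midway between the tips of the shut fingers; the grasp point (between the pads) lies 19 mm behind it; z points along the fingers, y is the line along which they close (so a half turn about z gives the same grasp; the last joint's range is limited). The gripper opens to 85 mm and grips with 20 to 120 N. Pads are 22 mm wide; open, the fingers measure 114 mm over their backs; the gripper's body (76 mm by 85 mm) begins 54 mm behind the grasp point. The pads swing forward as they close: fully open they stand 13 mm farther back than shut.
Start: joints at [-1.468, 0.181, 1.607, -0, 1.354, -0.206], TCP at [174.768, -547.811, 231.288] pointing down, gripper open.
Joint ranges: [-2.99, 2.99], [-0.89, 2.07], [0.3, 2.58], [-1.14, 4.28], [0, 2.63], [-3.12, 3.12]. Speed limits (rad/s): [2.57, 2.57, 3.01, 3.14, 3.14, 3.14].

INTERFACE

Orientations are given as a unit quaternion [w, x, y, z].
In Python, from plant import r gives the robot as it stands. The module is installed in compiled form; this text tells all that it offers. Calls block until the motion is done:
- r.goto(position, orientation): joint-space move of the TCP to a pose.
- r.move_straight(position, rotation=None, feed=150, threshold=None): straight line of the TCP; rotation=None keeps the orientation; feed is the mean speed in mm/s. With threshold (N) it stops when the force on the tool has changed by that much, and returns True; else False.
- r.move_j(angles): joint-space move.
- r.gripper_to(opening, squeeze=None): finger opening in mm; squeeze is the grip in N (None keeps the last); returns when the fingers have stopped.
- r.pause(seconds).
- r.solve_ik(position, orientation): joint angles nearest the present ones, or None.
- r.read_state(): the state.
- r.grab_frame(name): name is "scene" or "top" or "wrist"; returns a dict with "img" (384x512x3 uint8, red, green, blue), "range_z" (384x512 float32, mm along the optical axis (not along the pixel's ray), 0 where there is no reading), "mtx" (3x3 intrinsics, pixels), "k1" (the pictures are not rectified: a ray, as slopes to the right and down, at radius r is drawn at 1 + k1 r^2 times it, then the intrinsics apply), "pose" (4x4, takes a point from camera to world coordinates). Camera axes: x right, y down, z forward; pixel columns grow to the right and rows downward; lengths in mm; the calibration is good to about 2 mm. A picture is of the moment at which its call begins.
A pose or a line that the arm cannot do raises r.Unreachable and nothing moves.
- r.job_done(): hands the job in; it is judged then, once.
The state is a dict: "clock": time; "joint_pos": joint angles; "joint_velocities": joint speeds; "joint_efforts": joint torques, N m; "position": TCP position; "tool_rot": TCP orientation; "ft_force": force on the tool from outside, world axes, zero at the start; "moment": the same for the moment, N m; "opening": finger opening in mm; "finger_force": force on a finger pad.
Only numpy, scipy, OpenCV 4.12 (cv2) and the standard library are available. Lean on these libraries where they do the work, as an engineer would, in place of code of your own. Each camera call takes 0.05 s, during which the arm holds its last target. There are 200 camera calls.

## Working session

There is one attempt and no reset: what is moved stays moved. The work goes in short steps, each a Python script; the robot and the scene stay as the last script left them, time stands still between calls to the robot, and variables do not carry over. Pictures are saved under pics/ and viewed, at most 14 in all, crops included, and the job is handed in when it is done.

```bash
mkdir -p pics; python3 - <<'E'
from plant import r
import cv2,numpy as np
for n in("top","scene"):
    f=r.grab_frame(n); np.savez(f"pics/{n}.npz",**f)
    cv2.imwrite(f"pics/{n}0.png",cv2.resize(f["img"][:,:,::-1],(800,600),interpolation=cv2.INTER_CUBIC))
    print(n,f["mtx"].tolist(),f["k1"],np.round(f["pose"],3).tolist())
print(r.read_state()["clock"],r.read_state()["tool_rot"],r.read_state()["opening"])
E
```

```text
top [[422.31307997152436, 0.0, 254.34398606371445], [0.0, 422.31307997152436, 190.01990471449784], [0.0, 0.0, 1.0]] -0.15082939833914874 [[0.028, -0.994, 0.101, 427.793], [-1.0, -0.027, 0.013, -32.508], [-0.01, -0.102, -0.995, 1185.87], [0.0, 0.0, 0.0, 1.0]]
scene [[420.36772319617853, 0.0, 252.40994548376457], [0.0, 420.36772319617853, 195.99186517617395], [0.0, 0.0, 1.0]] -0.060200166536129314 [[-0.612, 0.501, -0.612, 1247.902], [0.791, 0.401, -0.462, 530.076], [0.014, -0.766, -0.642, 773.692], [0.0, 0.0, 0.0, 1.0]]
0.1 [-7.88589898e-04  9.88102577e-01  1.53794258e-01  4.77520790e-05] 85.17715296868603
```

View pics/top0.png

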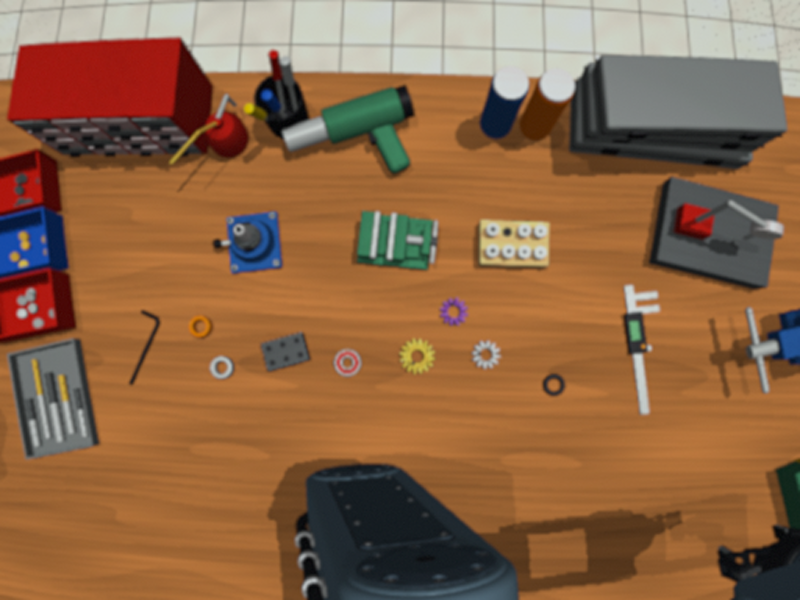

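View pics/scene0.png

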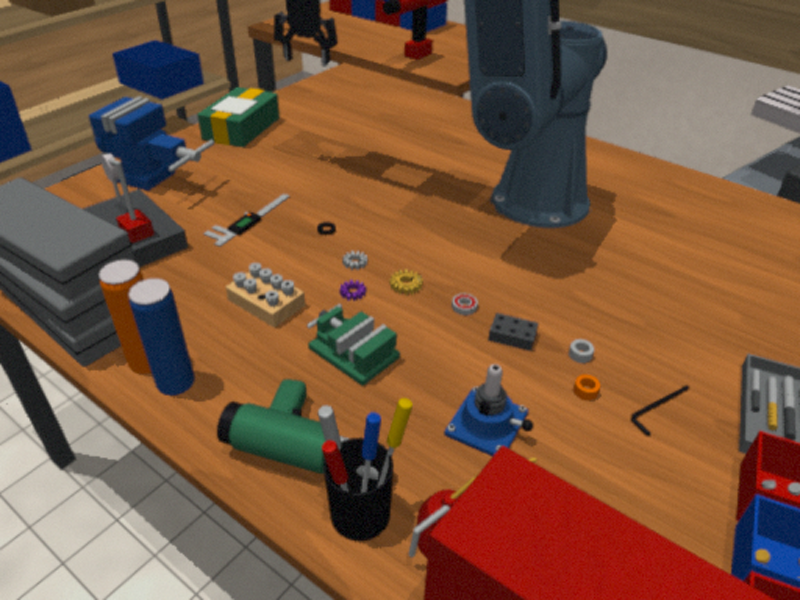

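The top view (800x600 px) shows gold (417,356), steel cutter (486,354), black collar (553,384), steel collar (221,367) and arbor nose (240,231). In the scene view they are at (405,281), (355,259), (327,229), (582,350) and (493,370). The look-alikes are purple at (453,312) and orange at (200,327) in the top view. Next I triangulate these points.

```bash
cat > h.py <<'E'
import numpy as np,cv2
def ray(f,u,v):
    d=np.array([f["k1"],0,0,0],float)
    p=cv2.undistortPoints(np.array([[[u,v]]],float),f["mtx"],d,)[0,0]
    T=f["pose"]; return T[:3,3],T[:3,:3]@np.array([p[0],p[1],1.])
def tri(obs):
    A=np.zeros((3,3));b=np.zeros(3);L=[]
    for f,u,v in obs:
        o,d=ray(f,u,v);d=d/np.linalg.norm(d);P=np.eye(3)-np.outer(d,d);A+=P;b+=P@o;L.append((o,P))
    x=np.linalg.solve(A,b); return x,[float(np.linalg.norm(P@(x-o))) for o,P in L]
def plane(f,u,v,z):
    o,d=ray(f,u,v); return o+d*(z-o[2])/d[2]
def cloud(f):
    h,w=f["range_z"].shape
    vv,uu=np.mgrid[:h,:w]
    p=cv2.undistortPoints(np.dstack([uu,vv]).reshape(-1,1,2).astype(float),f["mtx"],np.array([f["k1"],0,0,0],float))[:,0]
    z=f["range_z"].reshape(-1,1).astype(float)
    c=np.hstack([p*z,z]); return (c@f["pose"][:3,:3].T+f["pose"][:3,3]).reshape(h,w,3)
E
python3 - <<'E'
from h import *
T=dict(np.load("pics/top.npz"));S=dict(np.load("pics/scene.npz"));k=.64
ct=cloud(T);cs=cloud(S)
for n,a,b in [("gold",(417,356),(405,281)),("scut",(486,354),(355,259)),("black",(553,384),(327,229)),("scol",(221,367),(582,350)),("nose",(239,230),(494,369)),("bearing",(347,362),(464,303)),("orange",(200,327),(587,386)),("purple",(453,312),(352,289)),("block",(286,352),(514,330))]:
    a=np.array(a)*k;b=np.array(b)*k
    x,e=tri([(T,*a),(S,*b)])
    q=ct[int(a[1])-9:int(a[1])+10,int(a[0])-9:int(a[0])+10]
    print(n,x.round(1),np.round(e,1),"depth zmax",np.percentile(q[...,2],[2,50,90,99]).round(1))
E
```

```text
gold [442.6 -54.5   3.8] [1. 1.] depth zmax [-2.1 12.3 16.6 18.9]
scut [ 448.5 -176.8    3.8] [2.4 2.4] depth zmax [-2.9  3.5 14.5 18.8]
black [ 397.2 -299.5   -1.5] [2.8 2.8] depth zmax [-2.8  2.2 11.3 14. ]
scol [411.6 298.2   7.9] [1.4 1.4] depth zmax [-3.2  2.2 21.4 26. ]
nose [641.7 249.6 114.8] [0.7 0.7] depth zmax [ -0.7  48.5 119.1 125.2]
bearing [428.3  70.4   4.5] [1.2 1.2] depth zmax [-2.7 10.9 16.8 19.8]
orange [482.6 341.2   6.9] [1.3 1.3] depth zmax [-2.8  2.7 21.5 24.8]
purple [ 523.6 -117.8    3. ] [0.4 0.4] depth zmax [-3.1  3.2 14.1 16.6]
block [441.9 181.3   9.5] [2.5 2.5] depth zmax [-0.8 25.7 29.1 32.8]
```

```bash
python3 - <<'E'
from plant import r
from h import *
Q=np.array([0,1.,0,0])
def snap(n):
    f=r.grab_frame("wrist");np.savez(f"pics/w_{n}.npz",**f);return f
r.goto(np.array([400,-300,250.]),Q);f=snap("black1")
off=f["pose"][:3,3]-r.read_state()["position"];ax=f["pose"][:3,2]
print("off",off.round(1),"axis",ax.round(3))
def look(n,x,y,z):   # put optical axis point at (x,y) at height z
    h=250.; p=np.array([x,y,0])-np.array([off[0],off[1],0])-ax/abs(ax[2])*(h+off[2]-z)*np.array([1,1,0])
    r.goto(np.array([p[0],p[1],h]),Q);snap(n)
for n,x,y,z in [("black2",397,-280,5),("cut1",446,-130,10),("cut2",446,-100,10),("nose1",625,235,118),("nose2",660,265,118),("scol1",412,283,20),("scol2",412,313,20)]:
    try: look(n,x,y,z)
    except r.Unreachable: print("unreach",n)
print(r.read_state()["clock"])
ims=[np.load(f"pics/w_{n}.npz")["img"] for n in("black2","cut1","nose1","scol1")]
m=np.vstack([np.hstack(ims[:2]),np.hstack(ims[2:])])
cv2.imwrite("pics/w.png",cv2.resize(m[:,:,::-1],(800,600),interpolation=cv2.INTER_AREA))
E
```

```text
off [ 69.4   0.  141.7] axis [-0.275 -0.    -0.961]
5.7833
```

View pics/w.png

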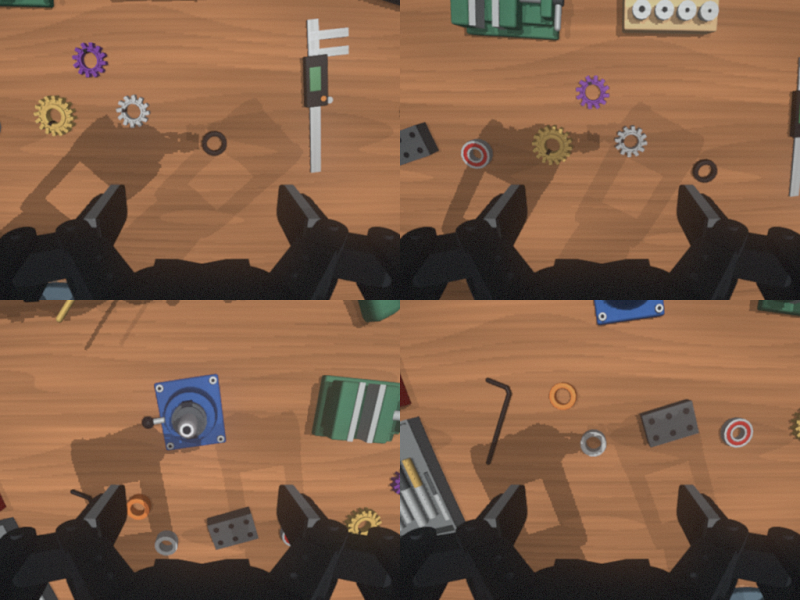

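The montage shows every piece, all resolved: black at (213,142) in the first tile, gold (152,145) and steel cutter (230,141) in the second, nose (187,130) in the third and steel collar (193,143) in the fourth. Next I rectify onto each top plane and fit circles.

```bash
cat >> h.py <<'E'
def project(f,P):
    T=f["pose"];c=(np.asarray(P)-T[:3,3])@T[:3,:3]
    s=c[...,:2]/c[...,2:];r2=(s**2).sum(-1,keepdims=True);s=s*(1+f["k1"]*r2)
    return s*[f["mtx"][0,0],f["mtx"][1,1]]+[f["mtx"][0,2],f["mtx"][1,2]]
def rect(f,c,z,half=40,ppm=4):
    n=2*half*ppm;i=(np.arange(n)+.5)/ppm-half
    X=c[0]-i[:,None]+0*i;Y=c[1]-i[None,:]+0*i[:,None]   # up=+x, left=+y
    uv=project(f,np.dstack([X,Y,np.full_like(X,z)])).astype(np.float32)
    return cv2.remap(f["img"],uv[...,0],uv[...,1],cv2.INTER_CUBIC)
def ringfit(g,R,half=40,ppm=4,search=8,w=1.0):
    """centre offset (dx,dy mm) maximising mean radial gradient magnitude |d/dr| along circle(s) of radius R"""
    g=cv2.GaussianBlur(g.astype(np.float32),(0,0),2);a=np.linspace(0,2*np.pi,180,endpoint=False)
    best=(-1,0,0)
    for dx in np.arange(-search,search+.1,.25):
        for dy in np.arange(-search,search+.1,.25):
            s=0
            for r0 in R:
                v=[]
                for rr in (r0-w,r0+w):
                    px=(half-dy+rr*np.cos(a))*ppm;py=(half-dx+rr*np.sin(a))*ppm
                    v.append(g[np.clip(py,0,g.shape[0]-1).astype(int),np.clip(px,0,g.shape[1]-1).astype(int)])
                s+=abs((v[1]-v[0]).mean())
            if s>best[0]:best=(s,dx,dy)
    return best
E
python3 - <<'E'
from h import *
L=dict(gold=((442,-54),14,[12],("cut1","cut2","black2")),scut=((448,-177),12,[12],("cut1","cut2","black2")),black=((397,-299),10,[12,20],("black1","black2","cut1")),scol=((411,298),20,[12,20],("scol1","scol2","nose1")),nose=((642,249),122,[7.5],("nose1","nose2")))
rows=[]
for n,(c,z,R,vs) in L.items():
    row=[]
    for v in vs:
        f=dict(np.load(f"pics/w_{v}.npz"));im=rect(f,c,z)
        C=cloud(f);P=C.reshape(-1,3);q=P[(np.hypot(*(P[:,:2]-c).T)<(45 if n!="nose" else 12))&(P[:,2]>z/2)]
        s,dx,dy=ringfit(cv2.cvtColor(im,cv2.COLOR_RGB2GRAY),R)
        print(n,v,"fit",c[0]+dx,c[1]+dy,round(float(s),1),"cloud mean",q.mean(0).round(1),"ztop",np.percentile(q[:,2],[50,90]).round(1),len(q))
        im=im.copy()
        for r0 in R: cv2.circle(im,(int((40-dy)*4),int((40-dx)*4)),int(r0*4),(255,0,255),1)
        row.append(cv2.resize(im,(160,160)))
    while len(row)<3: row.append(np.zeros((160,160,3),np.uint8))
    rows.append(np.vstack(row))
cv2.imwrite("pics/rect.png",np.hstack(rows)[:,:,::-1])
E
```

```text
gold cut1 fit 443.5 -54.0 27.0 cloud mean [463.8 -62.1 184.3] ztop [315.1 320.5] 3393
gold cut2 fit 443.25 -53.75 28.0 cloud mean [468.4 -48.3 212.3] ztop [312.7 320.4] 4571
gold black2 fit 443.25 -54.5 48.0 cloud mean [443.4 -55.   12. ] ztop [12.3 13.7] 1602
scut cut1 fit 449.5 -176.0 42.9 cloud mean [ 479.8 -183.7  271.7] ztop [315.  322.2] 6175
scut cut2 fit 449.5 -175.75 42.2 cloud mean [ 475.1 -163.2  257.1] ztop [316.4 320.8] 4018
scut black2 fit 449.25 -176.75 51.0 cloud mean [ 444.6 -210.8  273.8] ztop [317.7 330.2] 5600
black black1 fit 398.75 -299.75 77.9 cloud mean [ 411.7 -297.5  319. ] ztop [331.4 342.5] 22749
black black2 fit 399.25 -299.5 69.2 cloud mean [ 415.1 -312.3  149.5] ztop [262.9 292.1] 1055
black cut1 fit 399.25 -298.25 54.0 cloud mean [ 398.4 -299.3    8.7] ztop [8.8 9.9] 493
scol scol1 fit 412.5 295.75 62.1 cloud mean [427.8 310.2 150.6] ztop [ 20.4 293.5] 1169
scol scol2 fit 412.5 296.0 90.7 cloud mean [427.2 283.8 143. ] ztop [ 20.  290.1] 1149
scol nose1 fit 413.0 295.5 48.7 cloud mean [414.6 295.3  17.2] ztop [18.3 19.7] 522
nose nose1 fit 641.5 249.75 82.5 cloud mean [647.2 247.3 304. ] ztop [333.3 343.9] 5214
nose nose2 fit 642.0 249.75 20.0 cloud mean [646.  249.7 107.1] ztop [116.1 121.4] 758
```

View pics/rect.png

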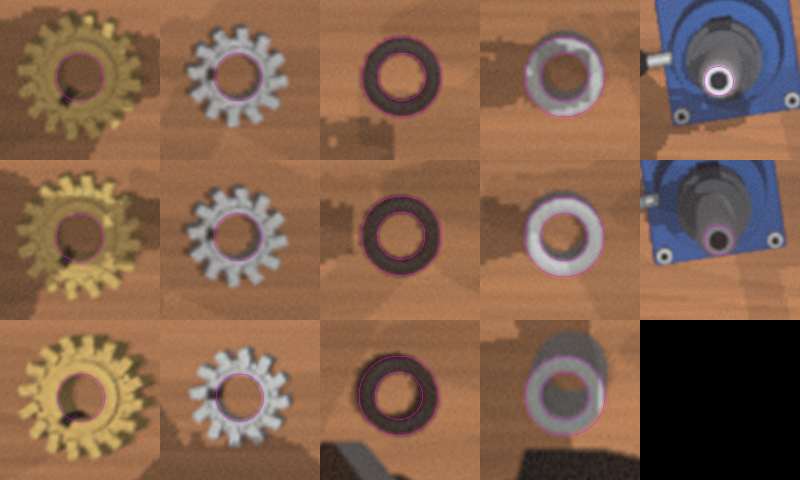

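Views agree to about 0.5–1 mm, and the heights and ring sizes are consistent. Next step is to pick the gold cutter and hold it above the arbor for a check.

```bash
cat > ops.py <<'E'
from plant import r
from h import *
Q=np.array([0,1.,0,0]); ARB=np.array([641.8,249.7])
V=lambda x,y,z:np.array([x,y,z],float)
def st(tag):
    s=r.read_state();print(tag,"t",round(s["clock"],1),"pos",np.round(s["position"],1),"F",np.round(s["ft_force"],1),"open",round(s["opening"],1),"fp",np.round(s["finger_force"],1))
def pick(c,zp,op):
    r.goto(V(*c,90),Q);r.gripper_to(op)
    hit=r.move_straight(V(*c,zp),feed=120,threshold=12)
    st(f"down hit={hit}");r.gripper_to(0,40);st("closed")
    z=r.read_state()["position"][2]
    r.move_straight(V(*c,170),feed=220);return z
def over(zp,d=(0,0)):
    r.goto(V(ARB[0]+d[0],ARB[1]+d[1],zp+136),Q)
def lower(zp,seat,d=(0,0)):
    x,y=ARB+d
    h=r.move_straight(V(x,y,zp+seat+6),feed=50,threshold=15)
    if h: st("EARLY");return False
    h=r.move_straight(V(x,y,zp+seat-1.5),feed=15,threshold=10)
    st(f"seat hit={h} bottom={r.read_state()['position'][2]-zp:.1f}");return True
def release(op):
    r.gripper_to(op);s=r.read_state()["position"];r.move_straight(V(s[0],s[1],215),feed=220)
E
python3 - <<'E'
from ops import *
zp=pick((443.3,-54.1),-1,85);over(zp);st("over")
f=r.grab_frame("wrist");np.savez("pics/held.npz",**f)
cv2.imwrite("pics/held.png",cv2.resize(f["img"][:,:,::-1],(800,600)))
E
```

```text
down hit=False t 8.4 pos [443.8 -54.3  -0.5] F [-0.1 -0.5  0.2] open 84.8 fp 0.0
closed t 8.8 pos [444.1 -54.3   0.5] F [-3.6  0.8 11.6] open 61.4 fp 40.5
over t 11.1 pos [641.8 248.4 136.5] F [ 0.  -0.2 -2.3] open 61.1 fp 44.0
```

View pics/held.png

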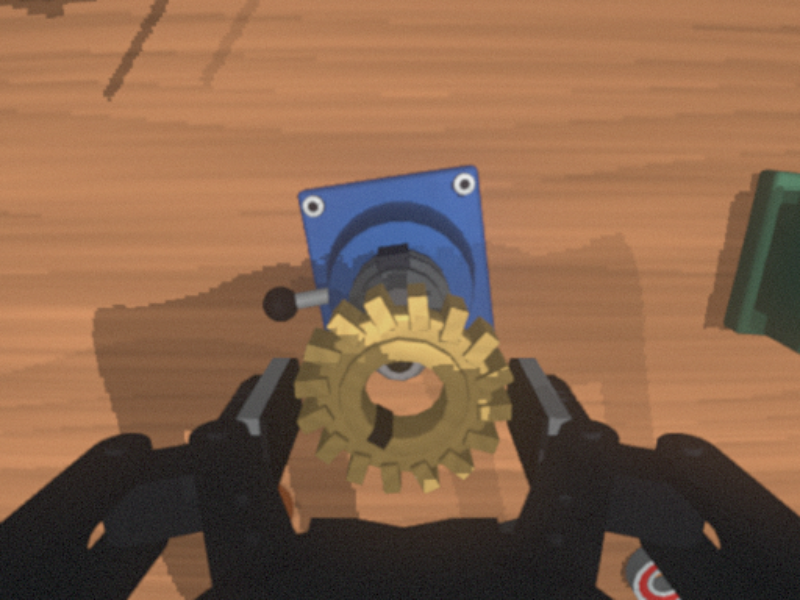

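The gold cutter is held between the pads. Its bore is at about (405,385) and the nose behind it at about (400,368). Next I measure the held centre and any tilt.

```bash
python3 - <<'E'
from ops import *
st("settled")
f=r.grab_frame("wrist");s=r.read_state()["position"]
for z in (148,150,152):
    im=rect(f,s[:2],z);b=ringfit(cv2.cvtColor(im,cv2.COLOR_RGB2GRAY),[12]);print(z,np.round(b,2),(s[:2]+b[1:]).round(2))
P=cloud(f).reshape(-1,3);q=P[(np.hypot(*(P[:,:2]-s[:2]).T)<29)&(np.hypot(*(P[:,:2]-s[:2]).T)>14)&(abs(P[:,2]-150)<8)]
A=np.c_[q[:,:2]-s[:2],np.ones(len(q))];k=np.linalg.lstsq(A,q[:,2],rcond=None)[0];print("top plane slope",k.round(3),len(q),q.mean(0).round(1))
E
```

```text
settled t 11.1 pos [642.  248.1 136.9] F [ 0.5 -0.2 -2.3] open 61.4 fp 44.0
148 [25.66  5.25 -1.  ] [647.4  247.03]
150 [21.67  6.   -1.75] [648.15 246.28]
152 [22.86  1.   -0.25] [643.15 247.78]
top plane slope [-1.10000e-02  2.00000e-03  1.48133e+02] 8447 [643.9 247.8 148.1]
```

```bash
python3 - <<'E'
from ops import *
r.pause(.3);st("settled")
f=r.grab_frame("wrist");s=r.read_state()["position"]
im=rect(f,s[:2],148,40,10)
for a in (12,31.5): cv2.circle(im,(400,400),int(a*10),(255,0,255),1)
cv2.imwrite("pics/heldr.png",cv2.resize(im[:,:,::-1],(600,600)))
E
```

```text
settled t 11.4 pos [642.  249.2 136.8] F [-0.3 -0.  -2.3] open 61.6 fp 44.0
```

View pics/heldr.png

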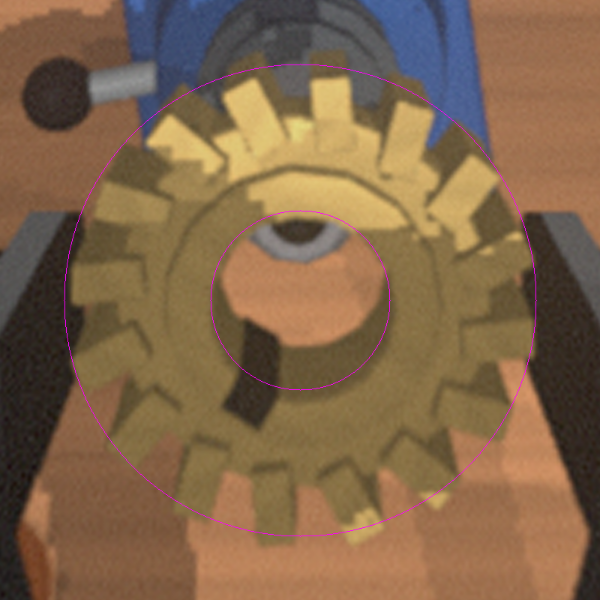

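The rectified circles (R 12 and R 31.5) match the held cutter to within about 0.5 mm, so I lower it.

```bash
python3 - <<'E'
from ops import *
zp=0.5
ok=lower(zp,74)
if ok:
    f=r.grab_frame("wrist");cv2.imwrite("pics/g1.png",cv2.resize(f["img"][:,:,::-1],(640,480)))
E
```

```text
seat hit=True bottom=74.2 t 13.2 pos [641.9 249.7  74.7] F [-0.4  0.7  3.7] open 61.2 fp 44.6
```

```bash
cat >> ops.py <<'E'
def stack(c,zp,op,seat,rel):
    z=pick(c,zp,op);over(z);r.pause(.3);st("over")
    if not 15<r.read_state()["opening"]<70: print("NOT HELD");return
    if lower(z,seat):
        release(rel);f=r.grab_frame("wrist");np.savez(f"pics/s{seat}.npz",**f)
        P=cloud(f).reshape(-1,3);d=np.hypot(*(P[:,:2]-ARB).T)
        q=P[(d>13)&(d<19)&(P[:,2]>60)&(P[:,2]<150)];print("ring top z",np.percentile(q[:,2],[10,50,90]).round(1))
        st("released")
E
python3 - <<'E'
from ops import *
release(85)
stack((399.1,-299.3),2,60,88,58)
E
```

```text
down hit=False t 17.9 pos [ 399.5 -299.8    2.5] F [-0.4 -0.7  0. ] open 60.0 fp 0.0
closed t 18.2 pos [ 399.7 -299.9    3.4] F [-2.   1.5  7.3] open 37.5 fp 39.2
over t 21.6 pos [642.  249.1 139.5] F [ 0.7 -0.1  0.1] open 37.3 fp 40.1
seat hit=True bottom=88.1 t 23.1 pos [642.4 249.8  91.5] F [-0.9 -0.4  4.3] open 37.3 fp 41.0
ring top z [93.7 96.8 97.8]
released t 24.1 pos [641.5 249.3 212.4] F [-0.4  0.2 -0.6] open 58.2 fp 0.0
```

```bash
python3 - <<'E'
from ops import *
stack((449.4,-176.2),1.5,70,98,68)
f=dict(np.load("pics/s98.npz"));cv2.imwrite("pics/s98.png",rect(f,ARB,110,60,5)[:,:,::-1])
E
```

```text
down hit=False t 27.1 pos [ 449.9 -176.5    2. ] F [0.8 0.5 0.7] open 70.0 fp 0.0
closed t 27.4 pos [ 450.2 -176.7    2.9] F [-1.9  1.1  7.1] open 47.7 fp 39.9
over t 30.3 pos [642.1 248.9 139.2] F [-0.4 -1.  -0.1] open 47.5 fp 41.4
seat hit=True bottom=98.0 t 31.6 pos [641.8 249.7 100.9] F [-1.5  0.1  4.2] open 47.2 fp 42.0
ring top z [105.  108.4 109.6]
released t 32.6 pos [639.6 249.2 212.5] F [ 0.7  0.8 -0.6] open 67.8 fp 0.0
```

View pics/s98.png

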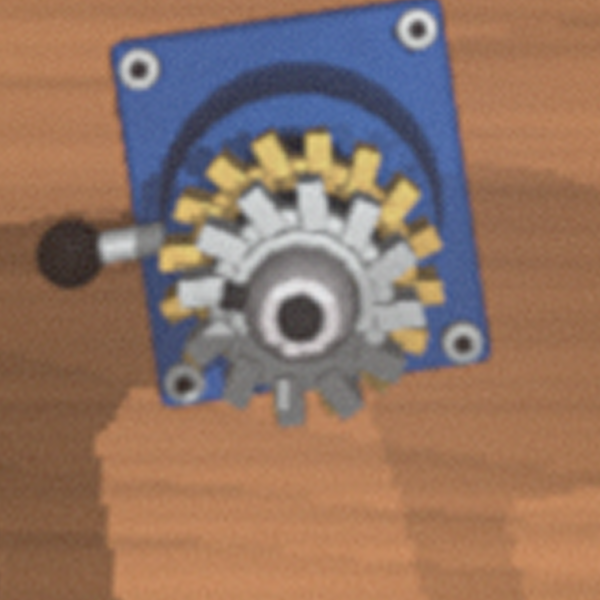

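The stack is centred on the spigot, with the gold and steel cutters lying flat. The tall collar is next.

```bash
python3 - <<'E'
from ops import *
stack((412.6,295.8),5,60,110,58)
f=r.grab_frame("scene");cv2.imwrite("pics/end.png",cv2.resize(f["img"][200:300,250:390,::-1],(784,560),interpolation=cv2.INTER_CUBIC))
E
```

```text
down hit=False t 34.8 pos [413.2 296.1   5.5] F [0.5 0.5 1. ] open 60.0 fp 0.0
closed t 35.1 pos [413.5 296.2   6.3] F [-0.9 -1.   5. ] open 38.6 fp 39.6
over t 37.2 pos [641.3 250.5 143.2] F [-0.4 -0.3 -1.2] open 38.2 fp 40.3
seat hit=True bottom=110.0 t 38.2 pos [641.9 249.7 116.4] F [-1.3 -0.3  4.1] open 38.1 fp 41.0
ring top z [110.2 128.5 129.6]
released t 39.2 pos [639.8 249.3 212.7] F [ 0.5  0.1 -1.1] open 58.3 fp 0.0
```

View pics/end.png

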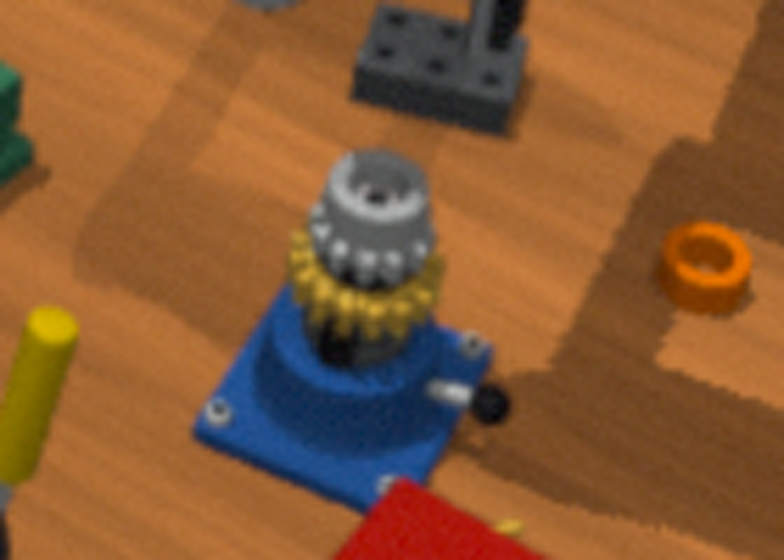

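The crop shows all four pieces stacked flat around (370,240), with the gripper clear. I'm handing the job in.

```bash
python3 -c "
from plant import r
print(r.job_done())"
```

```text
the job is handed in; nothing more can be done
None
```

The four pieces are stacked on the arbor in order, each lowered to within about 0.2 mm of its seat height before release, and the job was handed in at about 39 s of the 102 s allowed; the hand-in call returned no verdict.

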